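Stand the work lamp on its prop leg

ROBOT

A 6-joint arm with a two-finger parallel gripper is mounted at the origin on the work surface. World frame = base frame: x ahead of the robot, y to its left, z up, the work surface at z = 0. Lengths are in m, angles in degrees, forces in N, time in s.
With the tool pointing down it reaches from about 0.35 to 0.875 m from the base axis. Payload 4.2 kg.
Tool frame: the origin (TCP) lies at the very end of the fingers, on their centre line; the grasp point (between the pads) lies 19 mm behind it; z points along the fingers, y is the direction in which the jaws open and shut (so a half turn about z gives the same grasp; the last joint's range is limited). The gripper opens to 87 mm and grips with 3 to 60 N. Pads are 19 mm wide; open, the fingers measure 117 mm over their backs; the gripper's body (75 mm by 190 mm) begins 51 mm behind the grasp point.
Start: joints at [79.446, 22.042, 0.453, 0, -68.411, -14.817], TCP at [0.268, 0.565, 0.189] pointing down, gripper open.
Joint ranges: [-179.83, 179.83], [-69.29, 118.12], [-61.27, 80.66], [-181.25, 117.63], [-171.15, -9.14], [-177.46, 177.46]. Speed limits (degrees/s): [159.86, 159.86, 180, 180, 180, 180].

INTERFACE

Orientations are given as a 3x3 rotation matrix whose columns are the frame's x, y, z axes.
In Python, from station import r, imaging gives the robot as it stands. The module is installed in compiled form; this text tells all that it offers.
- The arm moves only by the tool move_arm, never from a script. Its argument "motion" is one flat list of numbers, 7 for each row, row after row: the shift along the tool's x, y, z in units of 40 mm (1.0 is 40 mm), then the turn, a rotation vector about the tool's x, y, z in units of 5 degrees (1.0 is 5 degrees), then the gripper's target within -1 to 1 (shut at 1, half-way at 0, fully open at -1). In form: [dx, dy, dz, wx, wy, wz, gripper, dx, dy, dz, wx, wy, wz, gripper, ...]. A call has 1 to 20 rows; each row is the pose to reach, as a shift and turn from the pose measured when the call began, along the tool's axes at that moment; what a row does not reach only later rows make up. A row lasts 1/12 s, in which the tool goes at most 41.7 mm and 7.16 degrees, less where a joint would pass 70% of its speed; a pose out of reach is approached as far as the arm can. A call with a gripper value outside its range is refused whole. The fingers move at their own pace and stop on an object; the grip force is fixed at half the most. Time passes only in rows, so rows that repeat a pose let the fingers close. It gives the time, the measured TCP pose, the force and the opening at its end, in the units of the state.
- r.sense(): the state, without advancing time (a new reading comes with each control period).
- imaging.capture(name): name is "scene" or "side" or "wrist"; returns the picture (420x560x3 uint8, blue, green, red); there is no depth.
- imaging.camera_params(name): a dict with "intrinsics" (3x3 intrinsics, pixels), "world_from_camera" (4x4, takes a point from camera to world coordinates). Camera axes: x right, y down, z forward; pixel columns grow to the right and rows downward; lengths in m; the calibration is good to about 2 mm. A picture is of the moment at which its call begins: read the wrist's pose just before it. camera_params takes no time and is no camera call; for the wrist camera it gives the pose at the moment of the call.
- r.finish_job(): hands the job in, once; it reports no verdict.
The state is a dict: "time_s": time; "joints": joint angles; "joint_velocities": joint speeds; "effort": joint torques, N m; "tcp_pos": TCP position; "ee_rot": TCP orientation; "wrist_force": force on the tool from outside, world axes, zero at the start; "moment": the same for the moment, N m; "gripper_width": opening from 0.0 (shut) to 1.0 (fully open).
Only numpy, scipy, OpenCV 4.12 (cv2) and the standard library are available. Lean on these libraries where they do the work, as an engineer would, in place of code of your own. Each camera call takes 0.05 s, during which the arm holds its last target.

TASK

The work lamp lies face down, leaning on the low blue carton on the parts counter. Swing the spring-loaded prop leg out from its back, past centre, until it locks fully open; then raise the lamp by its handle and gently let it down so that it stands free on the counter on its bottom edge and the leg, touching the carton no more. Do not drop the lamp or let it fall over, and leave the pump, the spray can and the small carton where they are.

Things in the scene. Friction and masses are not known exactly. Their poses are not given: they have to be found in the camera images.
- lamp: Flat grey work lamp, 240 x 180 x 30 mm, loose, 0.9 kg. Origin: middle of its back's bottom edge; z up the panel to the handle, x straight out of the back; the panel fills x -30 to 0, z 0 to 240 mm (white lens on -x). At first it lies face down, z rising 38 deg above level, face on the carton's edge 160 mm up. Standing on the locked leg, z leans 28 deg from vertical towards its back.
- handle (a point): Middle of the lamp's handle, a round black bar 14 mm in diameter along the lamp's y, 40 mm beyond the panel's top edge: lamp x -15, z 280 mm. Its two posts stand 62 mm either side of this point; fingers fit between bar and panel, and the lamp can turn about the bar in the grip.
- leg (a joint): Prop leg's angle to the lamp's back: 0 folded flat, 0.873 rad fully open at its stop. An over-centre spring pushes it shut below 0.45 rad and open above, 0.5 N m per rad away from 0.45 (about 2.5 N at the rung to start it). It turns about the lamp's y through leg_pivot; opening carries rung and foot out from the back (lamp +x).
- leg_pivot (a point): Leg hinge axis on the lamp, at lamp x 18, z 200 mm.
- rung (a point): Middle of the leg's steel cross rung, 14 mm in diameter, along the lamp's y, 100 mm from leg_pivot; the leg is a frame of two 8 mm bars 43 mm either side of it. Folded, the rung's centre is 18 mm off the lamp's back at lamp z 100 mm, with only the flat back beneath it.
- foot (a point): Middle of the rubber foot bar at the leg's end, 16 mm in diameter, 110 mm long along the lamp's y, 173 mm from leg_pivot.
- carton: Low blue and white carton, fixed, 100 (x) x 260 (y) x 98.5 mm high; origin under its middle. The lamp lies across its +x top edge, with its handle towards the carton's -x.
- pump: Bystander: white fuel pump module standing upright, loose, 110 mm across, 232 mm tall; origin under its middle.
- spray: Bystander: spray can, loose, 60 mm across, 170 mm tall; origin under its middle.
- small_carton: Bystander: plain cardboard box, loose, 90 x 70 x 60 mm high; origin under its middle.

How it is judged (in metres and radians):
On the way:
1. the prop leg is past centre and fully open against its stop (value of joint leg above 0.82 rad), for 0.2 s.
At the end, for the whole second after the job is handed in: The leg is open beyond 0.82 rad, the lamp's panel leans 0.40 to 0.58 rad from vertical, its bottom edge is within 8 mm of the counter and the foot bar rests on the counter (centre below 14 mm), it does not touch the carton, and it is at rest (below 0.02 m/s and 0.1 rad/s) (value of joint leg above 0.82 rad and angle between lamp's own z axis and vertical between 0.4 and 0.58 rad and height (world z) of lamp below 0.008 m and height (world z) of foot below 0.014 m and contact force between lamp and carton below 0.2 N and linear speed of lamp below 0.02 m/s and angular speed of lamp below 0.1 rad/s).
It fails at once if the lamp falls flat (panel within 15 degrees of level), or, once raised, is dropped or let fall onto its leg (turning faster than 3.5 rad/s) (angle between lamp's own z axis and vertical above 1.31 rad or (angle between lamp's own z axis and vertical below 0.7 rad and angular speed of lamp above 3.5 rad/s)).
It fails at once if a bystander is moved by more than 30 mm or tipped (distance of any of pump, spray, small_carton from where it was at the start of the episode above 0.03 m or angle between any of pump, spray's own z axis and vertical above 0.3 rad).
It also fails if it takes over 70 s, if anything falls off the work surface, if the arm or the gripper's body presses on something with over 40 N, if the wrist force passes 120 N, or if a joint passes its speed limit or range.

## Working session

There is one attempt and no reset: what is moved stays moved. The work goes in short steps, Python scripts to look and compute and a tool call to move; the robot and the scene stay as the last step left them, time stands still between calls to the robot, and variables do not carry over. Pictures are saved under pics/ and viewed, and the job is handed in when it is done.

Besides the shell and the picture viewer there is one more tool, called after "Call:" as name(argument=value, ...), one argument or row to a line, values as JSON. move_arm: Moves the arm, as the interface text tells. Its arguments: {"type":"object","properties":{"motion":{"type":"array","items":{"type":"number"}}},"required":["motion"]}

```bash
mkdir -p pics; ls
python3 - <<'E'
from station import r, imaging
import cv2,numpy as np
np.set_printoptions(precision=4,suppress=True)
for n in("scene","side","wrist"):
    p=imaging.camera_params(n);print(n,p["intrinsics"].tolist() if hasattr(p["intrinsics"],'tolist') else p["intrinsics"]);print(np.array(p["world_from_camera"]))
    cv2.imwrite(f"pics/{n}0.png",imaging.capture(n))
s=r.sense();print(s)
E
```

```text
pics
scene [[411.5313316966373, 0.0, 274.0115124894601], [0.0, 411.5313316966373, 208.00341271408513], [0.0, 0.0, 1.0]]
[[-0.5243  0.5606 -0.641   1.0664]
 [ 0.8514  0.3548 -0.3862  0.412 ]
 [ 0.0109 -0.7483 -0.6633  0.6537]
 [ 0.      0.      0.      1.    ]]
side [[388.24616542214926, 0.0, 279.2415391183766], [0.0, 388.24616542214926, 221.02768472370636], [0.0, 0.0, 1.0]]
[[ 0.7348 -0.3154  0.6005  0.1551]
 [-0.6781 -0.3618  0.6397 -0.3334]
 [ 0.0155 -0.8773 -0.4797  0.481 ]
 [ 0.      0.      0.      1.    ]]
wrist [[290.81326981451593, 0.0, 278.9857399405174], [0.0, 290.81326981451593, 204.52758763828328], [0.0, 0.0, 1.0]]
[[-0.4284 -0.8762 -0.2208  0.3264]
 [-0.9036  0.416   0.1021  0.5362]
 [ 0.0023  0.2432 -0.97    0.3841]
 [ 0.      0.      0.      1.    ]]
{'time_s': 0.15, 'joints': array([ 79.4468,  22.0822,   0.3968,  -0.0193, -68.4115, -14.8175]), 'joint_velocities': array([ 0.0167, -0.1715,  0.2217,  0.0912,  0.0044, -0.0438]), 'effort': array([ -0.0004, -39.1054,  18.7589,   4.2223,   0.0124,  -0.0001]), 'tcp_pos': array([0.2676, 0.5643, 0.1879]), 'ee_rot': array([[ 0.9035, -0.4286, -0.0006],
       [-0.4286, -0.9035, -0.0016],
       [ 0.0001,  0.0017, -1.    ]]), 'wrist_force': array([ 0.3466, -0.3908, -0.559 ]), 'moment': array([-0.0295,  0.0579,  0.056 ]), 'gripper_width': 0.9990966784098466}
```

View pics/scene0.png

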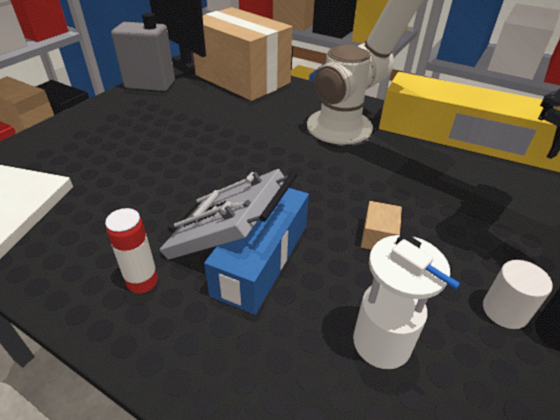

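View pics/side0.png

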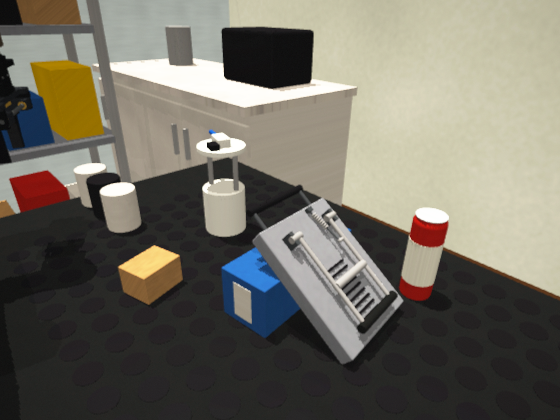

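View pics/wrist0.png

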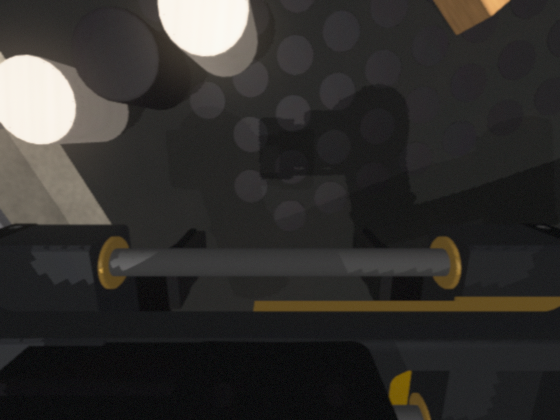

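Run:
```python
import cv2
a=cv2.imread('pics/scene0.png')[160:320,140:320];cv2.imwrite('pics/sc_c.png',cv2.resize(a,None,fx=3.7,fy=3.7,interpolation=cv2.INTER_CUBIC))
a=cv2.imread('pics/side0.png')[175:370,210:410];cv2.imwrite('pics/si_c.png',cv2.resize(a,None,fx=3,fy=3,interpolation=cv2.INTER_CUBIC))
```

```text
(no output)
```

View pics/sc_c.png

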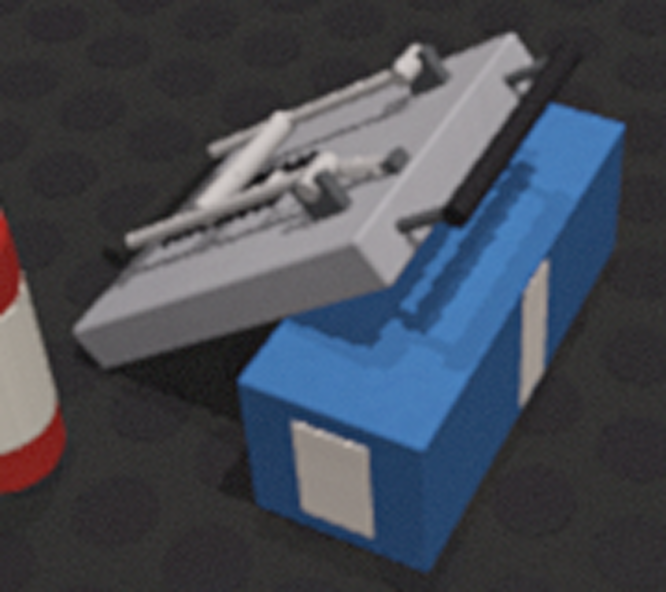

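View pics/si_c.png

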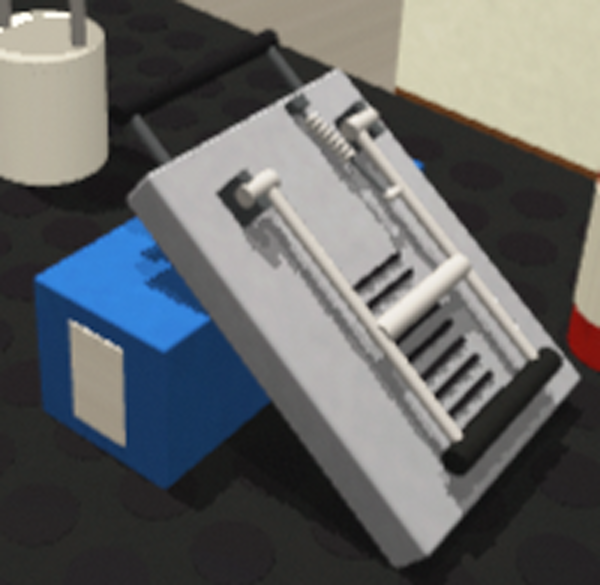

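```bash
cat > h.py <<'E'
import numpy as np,cv2
from station import r, imaging
np.set_printoptions(precision=4,suppress=True)
def ray(n,uv,p=None):
    p=p or imaging.camera_params(n);K=np.array(p["intrinsics"]);T=np.array(p["world_from_camera"])
    d=T[:3,:3]@np.linalg.solve(K,[uv[0],uv[1],1.]);return T[:3,3],d/np.linalg.norm(d)
def tri(a,b,na="scene",nb="side"):
    o1,d1=ray(na,a);o2,d2=ray(nb,b)
    A=np.stack([d1,-d2],1);t=np.linalg.lstsq(A,o2-o1,rcond=None)[0]
    p,q=o1+t[0]*d1,o2+t[1]*d2
    return (p+q)/2,np.linalg.norm(p-q)
def plane(n,uv,z):
    o,d=ray(n,uv);return o+d*(z-o[2])/d[2]
def proj(n,X):
    p=imaging.camera_params(n);K=np.array(p["intrinsics"]);T=np.linalg.inv(np.array(p["world_from_camera"]))
    c=K@(T[:3,:3]@X+T[:3,3]);return c[:2]/c[2]
E
python3 - <<'E'
from h import *
sc=lambda u,v:(140+u/3.7,160+v/3.7)
si=lambda u,v:(210+u/3,175+v/3)
P={'C':((515,35),(155,185)),'D':((355,250),(338,70)),'Hn':((570,50),(118,112)),'Hf':((455,213),(270,40)),'B':((78,330),(578,378)),'Rn':((283,118),(388,325)),'Rf':((208,198),(462,262)),
'cartTopx':((240,382),None)}
R={}
for k,(a,b) in P.items():
    if b: R[k],e=tri(sc(*a),si(*b));print(k,R[k],e)
print('A',plane('side',si(432,552),.0236),'B',plane('side',si(578,378),.0236),plane('scene',sc(78,330),.0236))
print('bottomfront',plane('side',si(398,567),0))
for uv in((240,382),(425,450),(625,125)):print('carton top',plane('scene',sc(*uv),.0985))
print('side',plane('side',si(165,353),.0985),plane('side',si(37,275),.0985))
E
```

```text
C [0.4933 0.0728 0.1649] 0.008331035112956261
D [0.6724 0.0992 0.1659] 0.0013441897828431854
Hn [0.5093 0.1184 0.1842] 0.0022966604547853585
Hf [0.6438 0.134  0.1834] 0.0035727798805218133
B [ 0.6915 -0.0876  0.0223] 0.0037628807505947983
Rn [ 0.5579 -0.04    0.1036] 0.0065429802078497
Rf [ 0.6334 -0.0319  0.1045] 0.006136532887870963
A [ 0.5204 -0.1127  0.0236] B [ 0.6917 -0.0895  0.0236] [ 0.6915 -0.0848  0.0236]
bottomfront [ 0.5183 -0.0956  0.    ]
carton top [0.72   0.0627 0.0985]
carton top [0.707  0.1598 0.0985]
carton top [0.4516 0.1274 0.0985]
side [0.462  0.0227 0.0985] [0.453  0.1219 0.0985]
```

The scene view shows the lamp at about (165–285, 170–255) on the blue carton, with its handle near (278, 197). In the side view the rung is at about (350, 272) and the handle at about (275, 200). Triangulating these gives a handle height of 0.184 m, which matches the geometry, and a yaw of about 7.4°. Next I'll locate the bystanders and plan the moves.

```bash
cat >> h.py <<'E'
from scipy.spatial.transform import Rotation as Ro
yaw=np.deg2rad(7.4);h=np.array([-np.sin(yaw),np.cos(yaw),0]);ly=np.array([np.cos(yaw),np.sin(yaw),0]);up=np.array([0,0,1.])
def axes(el): # el: elevation of lamp z above +h
    z=h*np.cos(el)+up*np.sin(el); x=-h*np.sin(el)+up*np.cos(el); return x,z
LX,LZ=axes(np.deg2rad(38)); O=np.array([.6065,-.1005,.0236])
def toolR(a): # tool pointing -(normal), normal elevation: a rad rotated from LX towards LZ
    n=LX*np.cos(a)+LZ*np.sin(a); return np.stack([ly,np.cross(-n,ly),-n],1)
def rel(p,R,s=None):
    s=s or r.sense();R0=s['ee_rot']
    return np.r_[R0.T@(p-s['tcp_pos'])/.04, np.rad2deg(Ro.from_matrix(R0.T@R).as_rotvec())/5]
E
python3 - <<'E'
from h import *
print('spray base',plane('scene',(142,286),0),plane('side',(417,296),0))
print('pump base front',plane('scene',(388,360),0),plane('side',(226,231),0))
print('small',plane('scene',(383,248),0),plane('side',(150,298),0))
rung=O+.018*LX+.1*LZ;print(rung)
R=toolR(0)
t=rung+.09*LX
print(rel(np.array([.268,.564,.35]),r.sense()['ee_rot']))
print(t,R);print(rel(t+[0,0,.0],R))
E
```

```text
spray base [ 0.7701 -0.0666  0.    ] [ 0.7531 -0.0874  0.    ]
pump base front [0.6622 0.3985 0.    ] [0.6239 0.3565 0.    ]
small [0.4196 0.2994 0.    ] [0.3693 0.2461 0.    ]
[ 0.5978 -0.0333  0.0994]
[ 0.0132  0.0081 -4.0527  0.      0.      0.    ]
[ 0.6049 -0.0883  0.1703] [[ 0.9917  0.1015 -0.0793]
 [ 0.1288 -0.7814  0.6105]
 [ 0.     -0.6157 -0.788 ]]
[14.6118 11.1241  0.4615  7.4081 -2.1692 -6.3129]
```

Call:
move_arm(
  motion=[0, 0, -5, 0, 0, 0, -0.2, 0, 0, -5, 0, 0, 0, -0.2, 0, 0, -5, 0, 0, 0, -0.2, 0, 0, -5, 0, 0, 0, -0.2, 4, 3, -5, 2, -0.6, -2, -0.2, 14.6, 11.1, -4, 7.4, -2.2, -6.3, -0.2, 14.6, 11.1, -4, 7.4, -2.2, -6.3, -0.2, 14.6, 11.1, -4, 7.4, -2.2, -6.3, -0.2, 14.6, 11.1, -4, 7.4, -2.2, -6.3, -0.2, 14.6, 11.1, -4, 7.4, -2.2, -6.3, -0.2, 14.6, 11.1, -4, 7.4, -2.2, -6.3, -0.2, 14.6, 11.1, -4, 7.4, -2.2, -6.3, -0.2, 14.6, 11.1, -4, 7.4, -2.2, -6.3, -0.2, 14.6, 11.1, -4, 7.4, -2.2, -6.3, -0.2, 14.6, 11.1, -4, 7.4, -2.2, -6.3, -0.2, 14.6, 11.1, -4, 7.4, -2.2, -6.3, -0.2, 14.6, 11.1, -4, 7.4, -2.2, -6.3, -0.2, 14.6, 11.1, -4, 7.4, -2.2, -6.3, -0.2, 14.6, 11.1, -4, 7.4, -2.2, -6.3, -0.2, 14.6, 11.1, -4, 7.4, -2.2, -6.3, -0.2],
)

```text
time_s: 1.82
tcp_pos: [0.547, 0.024, 0.35]
ee_rot: [[0.992, 0.099, -0.082], [0.128, -0.781, 0.611], [-0.003, -0.616, -0.788]]
wrist_force: [0.7, 1.5, 0.5]
gripper_width: 0.602
```

Run:
```python
from h import *
cv2.imwrite('pics/w1.png',imaging.capture('wrist'))
rung=O+.018*LX+.1*LZ
print(proj('wrist',rung),proj('wrist',rung+.043*ly),proj('wrist',O+.07*ly),r.sense()['joints'])
print(rel(rung+.07*LX,toolR(0)),rel(rung-.013*LX,toolR(0)))
```

```text
[441.2239 150.5748] [445.8265 113.3721] [522.9192  90.0126] [ -6.0172  17.4781  19.2129 -37.1631 -99.614   99.018 ]
[ 1.0648  4.9059  2.2688  0.0451  0.0116 -0.1206] [ 1.0669  4.8977  4.3437  0.0451  0.0116 -0.1206]
```

View pics/w1.png

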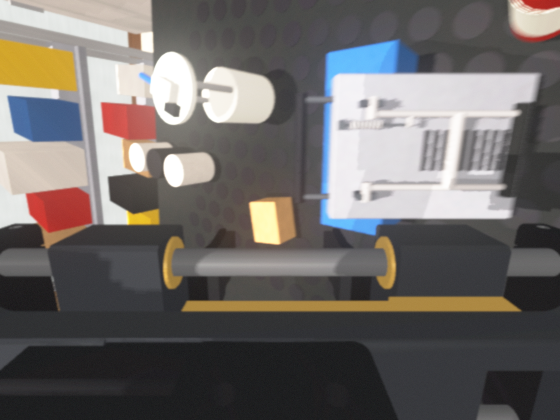

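Run:
```python
from h import *
print(r.sense()['tcp_pos'],r.sense()['joint_velocities'])
rung=O+.018*LX+.1*LZ
q=[proj('wrist',x) for x in(rung,O+.09*ly,O-.09*ly,O+.24*LZ+.09*ly,O+.24*LZ-.09*ly)]
print(np.array(q))
im=imaging.capture('wrist');print(r.sense()['tcp_pos'])
cv2.imwrite('pics/w2.png',cv2.resize(im[50:250,300:560],None,fx=3,fy=3))
print(rel(rung+.07*LX,toolR(0)),rel(rung-.013*LX,toolR(0)))
```

```text
[0.5504 0.0177 0.3467] [ 4.2883 -2.881  -7.8544 -3.2334  4.1788 -4.9951]
[[441.2239 150.5748]
 [526.1727  72.159 ]
 [499.8184 216.7786]
 [325.2145  74.3559]
 [321.4582 218.8234]]
[0.5489 0.0214 0.3469]
[ 1.0914  4.9914  2.1956  0.0047  0.0244 -0.1188] [ 1.0958  4.9906  4.2706  0.0047  0.0244 -0.1188]
```

View pics/w2.png

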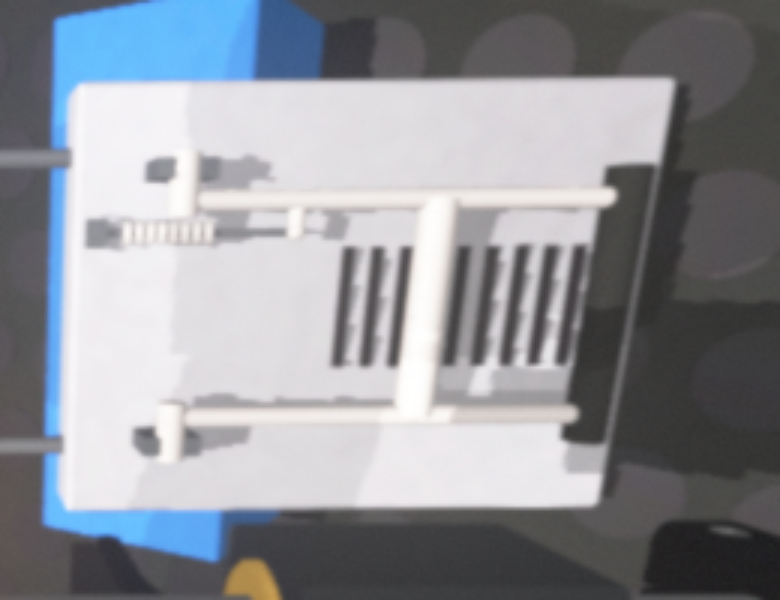

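Call:
move_arm(
  motion=[1.1, 5, 0, 0, 0, -0.1, -0.2, 1.1, 5, 0, 0, 0, -0.1, -0.2, 1.1, 5, 0, 0, 0, -0.1, -0.2, 1.1, 5, 0, 0, 0, -0.1, -0.2, 1.1, 5, 0, 0, 0, -0.1, -0.2, 1.1, 5, 0.5, 0, 0, -0.1, -0.2, 1.1, 5, 1, 0, 0, -0.1, -0.2, 1.1, 5, 1.5, 0, 0, -0.1, -0.2, 1.1, 5, 2, 0, 0, -0.1, -0.2, 1.1, 5, 2, 0, 0, -0.1, -0.2, 1.1, 5, 2, 0, 0, -0.1, -0.2, 1.1, 5, 2, 0, 0, -0.1, -0.2],
)

```text
time_s: 2.92
tcp_pos: [0.6048, -0.0815, 0.1615]
ee_rot: [[0.992, 0.101, -0.08], [0.129, -0.783, 0.609], [-0.001, -0.614, -0.789]]
wrist_force: [0.2, 0.0, 0.1]
gripper_width: 0.596
```

Run:
```python
from h import *
im=imaging.capture('wrist');cv2.imwrite('pics/w3.png',im)
cv2.imwrite('pics/s3.png',imaging.capture('side'))
rung=O+.018*LX+.1*LZ
print(r.sense()['tcp_pos'],r.sense()['wrist_force'],proj('wrist',rung))
print(rel(rung-.013*LX,toolR(0)))
```

```text
[ 0.6051 -0.0818  0.1618] [-0.4332  0.3416  0.2994] [278.8874 201.404 ]
[-0.0246 -0.0088  2.3108  0.022   0.0004 -0.004 ]
```

View pics/w3.png

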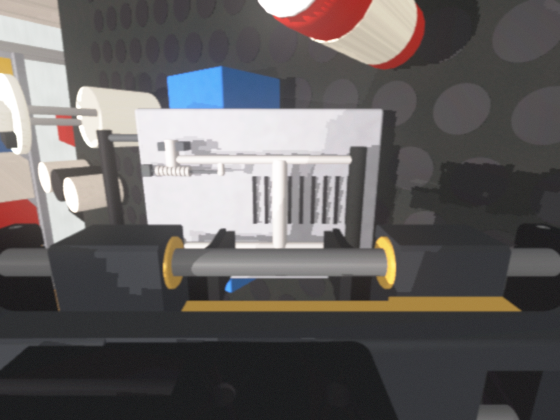

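View pics/s3.png

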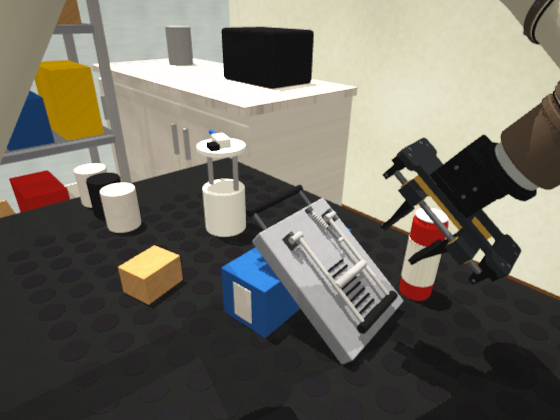

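The rung (280, 200) sits midway between the fingers, so I'm going down along the panel normal and then closing.

Call:
move_arm(
  motion=[0, 0, 0.5, 0, 0, 0, -0.2, 0, 0, 1, 0, 0, 0, -0.2, 0, 0, 1.5, 0, 0, 0, -0.2, 0, 0, 1.8, 0, 0, 0, -0.2, 0, 0, 2.0, 0, 0, 0, -0.2, 0, 0, 2.2, 0, 0, 0, -0.2, 0, 0, 2.3, 0, 0, 0, -0.2, 0, 0, 2.3, 0, 0, 0, -0.2, 0, 0, 2.3, 0, 0, 0, -0.2, 0, 0, 2.3, 0, 0, 0, 0.6, 0, 0, 2.3, 0, 0, 0, 1, 0, 0, 2.3, 0, 0, 0, 1, 0, 0, 2.3, 0, 0, 0, 1, 0, 0, 2.3, 0, 0, 0, 1, 0, 0, 2.3, 0, 0, 0, 1],
)

```text
time_s: 4.27
tcp_pos: [0.5978, -0.0259, 0.0893]
ee_rot: [[0.992, 0.101, -0.079], [0.128, -0.783, 0.609], [-0.0, -0.614, -0.789]]
wrist_force: [0.4, -0.1, 0.0]
gripper_width: 0.232
```

Run:
```python
from h import *
cv2.imwrite('pics/s4.png',imaging.capture('side')[120:400,200:560])
s=r.sense();print(s['tcp_pos'],s['wrist_force'],s['gripper_width']*87)
rung=O+.018*LX+.1*LZ
g=s['tcp_pos']-0.013*s['ee_rot'][:,2]
print((g-rung)@np.stack([LX,ly,LZ],1))
piv=O+.018*LX+.2*LZ
for th in(.1,.2,.3,.4,.5,.6,.7,.8,.87,.89):
    p=piv+.1*(np.sin(th)*LX-np.cos(th)*LZ); R=toolR(th)
    # keep measured offset
    print(th,rel(p+(g-rung)+.013*R[:,2],R,s))
```

```text
[ 0.5978 -0.0259  0.0892] [-0.6505  0.3726 -0.143 ] 15.95770219208738
[ 0.0005  0.001  -0.0003]
0.1 [ 0.      0.0198 -0.2512 -1.1241 -0.0005 -0.0046]
0.2 [ 0.      0.0151 -0.5031 -2.2701 -0.0002 -0.0046]
0.3 [ 0.     -0.0148 -0.7533 -3.416  -0.     -0.0047]
0.4 [ 0.     -0.0695 -0.9993 -4.5619  0.0002 -0.0047]
0.5 [-0.     -0.1485 -1.2386 -5.7078  0.0005 -0.0047]
0.6 [-0.     -0.251  -1.4689 -6.8537  0.0007 -0.0047]
0.7 [-0.0001 -0.3759 -1.6877 -7.9996  0.0009 -0.0047]
0.8 [-0.0001 -0.5221 -1.893  -9.1455  0.0012 -0.0046]
0.87 [-0.0002 -0.6363 -2.0275 -9.9477  0.0013 -0.0046]
0.89 [ -0.0002  -0.6706  -2.0644 -10.1769   0.0014  -0.0046]
```

View pics/s4.png

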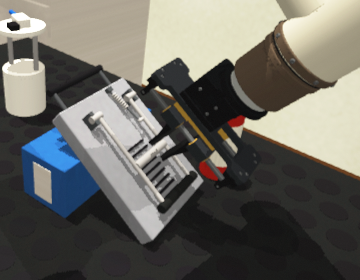

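The jaws hold the rung at an opening of 16 mm, so I'm swinging it out along its arc.

Call:
move_arm(
  motion=[0, 0, 0, 0, 0, 0, 1, 0, 0.02, -0.25, -1.1, 0, 0, 1, 0, 0.02, -0.38, -1.7, 0, 0, 1, 0, 0.02, -0.5, -2.3, 0, 0, 1, 0, 0, -0.63, -2.8, 0, 0, 1, 0, -0.02, -0.75, -3.4, 0, 0, 1, 0, -0.04, -0.88, -4, 0, 0, 1, 0, -0.07, -1, -4.6, 0, 0, 1, 0, -0.11, -1.12, -5.1, 0, 0, 1, 0, -0.15, -1.24, -5.7, 0, 0, 1, 0, -0.2, -1.35, -6.3, 0, 0, 1, 0, -0.25, -1.47, -6.9, 0, 0, 1, 0, -0.31, -1.58, -7.4, 0, 0, 1, 0, -0.31, -1.58, -7.4, 0, 0, 1],
)

```text
time_s: 5.48
tcp_pos: [0.6016, -0.0533, 0.1478]
ee_rot: [[0.991, 0.132, -0.001], [0.132, -0.991, 0.014], [0.001, -0.014, -1.0]]
wrist_force: [0.4, 0.2, 0.0]
gripper_width: 0.006
```

Run:
```python
from h import *
cv2.imwrite('pics/s5.png',imaging.capture('side')[120:400,200:560])
s=r.sense();print(s['tcp_pos'],s['wrist_force'],s['gripper_width']*87)
piv=O+.018*LX+.2*LZ
g=s['tcp_pos']-.013*s['ee_rot'][:,2]-piv
print(np.arctan2(g@LX,-g@LZ),np.linalg.norm(g))
for th in(.7,.75,.8,.84,.87,.88):
    p=piv+.1*(np.sin(th)*LX-np.cos(th)*LZ); R=toolR(th)
    print(th,rel(p+.013*R[:,2]+.0005*LX+.001*ly,R,s))
```

```text
[ 0.6014 -0.0536  0.1471] [ 0.759  -0.5316  0.4229] 0.309605720768891
0.6553508750256434 0.09952262619458925
0.7 [ 0.0014  0.0334 -0.1221 -0.6072 -0.0034  0.0211]
0.75 [ 0.0015  0.0398 -0.248  -1.1801 -0.0039  0.021 ]
0.8 [ 0.0015  0.04   -0.374  -1.7531 -0.0044  0.0209]
0.84 [ 0.0015  0.0356 -0.4747 -2.2115 -0.0048  0.0208]
0.87 [ 0.0016  0.0296 -0.5501 -2.5552 -0.0051  0.0208]
0.88 [ 0.0016  0.0272 -0.5752 -2.6698 -0.0053  0.0207]
```

View pics/s5.png

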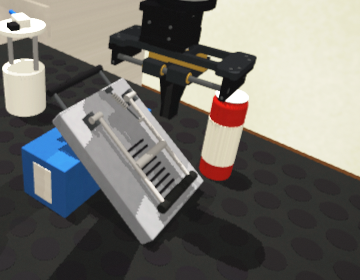

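The grip slipped before it had built up. The jaws were still closing when I pulled, and the leg has snapped back with the lamp unmoved. I'll retry slightly deeper and with a longer close.

Run:
```python
from h import *
s=r.sense()
rung=O+.018*LX+.1*LZ
print(rel(rung+.06*LX,toolR(0)))
```

```text
[-0.0243  0.411   0.0059  7.4142  0.0041  0.0213]
```

Call:
move_arm(
  motion=[0, 0, -0.5, 0, 0, 0, -0.2, 0, 0.2, -0.5, 1.4, 0, 0, -0.2, 0, 0.4, -0.5, 2.8, 0, 0, -0.2, 0, 0.4, -0.3, 4.2, 0, 0, -0.2, 0, 0.4, 0, 5.6, 0, 0, -0.2, 0, 0.4, 0, 7, 0, 0, -0.2, 0, 0.4, 0, 7.4, 0, 0, -0.2, 0, 0.4, 0, 7.4, 0, 0, -0.2, 0, 0.4, 0, 7.4, 0, 0, -0.2],
)

```text
time_s: 6.28
tcp_pos: [0.6036, -0.0708, 0.1459]
ee_rot: [[0.992, 0.101, -0.079], [0.128, -0.782, 0.61], [-0.0, -0.615, -0.789]]
wrist_force: [-0.4, -0.5, 0.7]
gripper_width: 0.566
```

Run:
```python
from h import *
im=imaging.capture('wrist');cv2.imwrite('pics/w6.png',im)
rung=O+.018*LX+.1*LZ
print(r.sense()['tcp_pos'],proj('wrist',rung),r.sense()['gripper_width'])
print(rel(rung-.0155*LX,toolR(0)))
```

```text
[ 0.6037 -0.0698  0.1469] [279.3761 206.5265] 0.5785577483676897
[-0.0297  0.0021  1.8919  0.0193 -0.0001  0.0176]
```

View pics/w6.png

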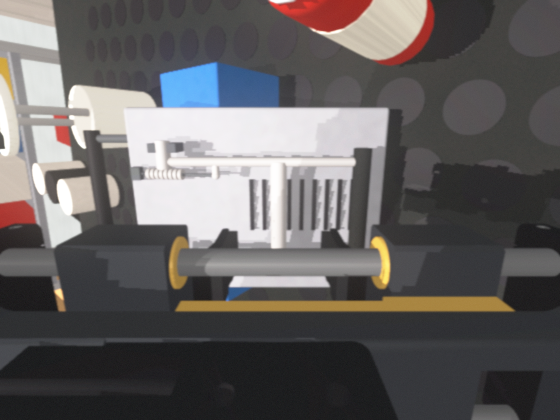

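The lamp hasn't moved and the rung (278, 200) is still centred between the fingers. Descending again.

Call:
move_arm(
  motion=[0, 0, 0.5, 0, 0, 0, -0.1, 0, 0, 1, 0, 0, 0, -0.1, 0, 0, 1.5, 0, 0, 0, 0, 0, 0, 1.8, 0, 0, 0, 0, 0, 0, 1.9, 0, 0, 0, 0, 0, 0, 1.9, 0, 0, 0, 0.4, 0, 0, 1.9, 0, 0, 0, 1, 0, 0, 1.9, 0, 0, 0, 1, 0, 0, 1.9, 0, 0, 0, 1, 0, 0, 1.9, 0, 0, 0, 1, 0, 0, 1.9, 0, 0, 0, 1, 0, 0, 1.9, 0, 0, 0, 1, 0, 0, 1.9, 0, 0, 0, 1, 0, 0, 1.9, 0, 0, 0, 1, 0, 0, 1.9, 0, 0, 0, 1, 0, 0, 1.9, 0, 0, 0, 1],
)

```text
time_s: 7.67
tcp_pos: [0.5977, -0.0235, 0.0869]
ee_rot: [[0.992, 0.103, -0.079], [0.13, -0.782, 0.609], [0.001, -0.614, -0.789]]
wrist_force: [-0.3, -0.4, 0.4]
gripper_width: 0.005
```

Run:
```python
from h import *
s=r.sense();print(s['tcp_pos'],s['wrist_force'],s['gripper_width']*87)
rung=O+.018*LX+.1*LZ
g=s['tcp_pos']-rung
print(g@np.stack([LX,ly,LZ],1))
```

```text
[ 0.5977 -0.0235  0.0869] [-0.2903 -0.3605  0.4268] 0.4073790114631194
[-0.0158  0.0012  0.    ]
```

Run:
```python
from h import *
cv2.imwrite('pics/s7.png',cv2.resize(imaging.capture('side')[170:370,250:450],None,fx=3,fy=3))
a=imaging.capture('scene')[130:290,120:320];cv2.imwrite('pics/c7.png',cv2.resize(a,None,fx=3.5,fy=3.5))
```

```text
(no output)
```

View pics/s7.png

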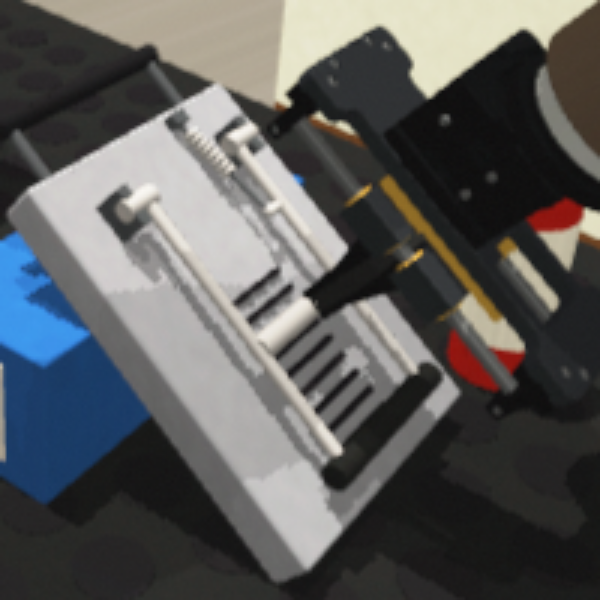

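View pics/c7.png

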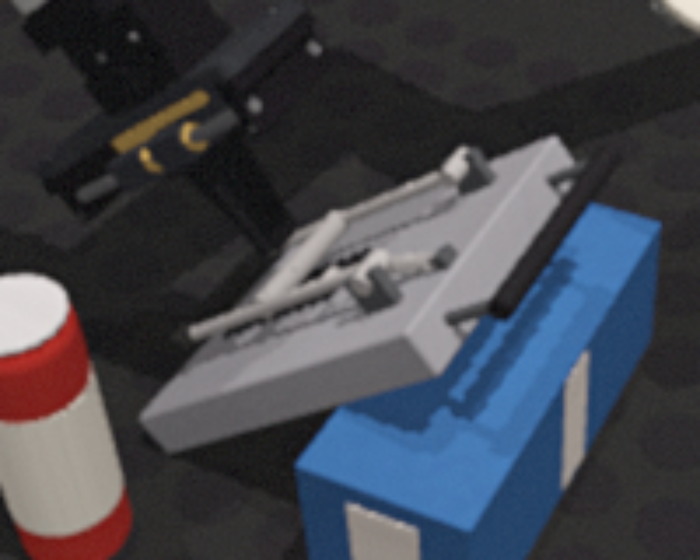

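Run:
```python
from h import *
s=r.sense();t=s['tcp_pos'];z=s['ee_rot'][:,2]
for n,f in(('scene',lambda q:(q-[120,130])*3.5),('side',lambda q:(q-[250,170])*3)):
    for d in(0,-.019,-.04,-.07):print(n,d,f(proj(n,t+d*z)))
rung=O+.018*LX+.1*LZ
for n,f in(('scene',lambda q:(q-[120,130])*3.5),('side',lambda q:(q-[250,170])*3)):
    for d in(-.04,0,.04):print(n,'rung',f(proj(n,rung+d*ly)))
```

```text
scene 0 [315.315  284.7328]
scene -0.019 [295.5866 259.9368]
scene -0.04 [273.4259 232.0838]
scene -0.07 [241.1013 191.456 ]
side 0 [281.9606 320.6892]
side -0.019 [302.8518 307.0848]
side -0.04 [327.0083 291.3541]
side -0.07 [363.6221 267.5111]
scene rung [334.6356 223.2548]
scene rung [299.8251 262.8884]
scene rung [262.6659 305.1962]
side rung [258.9639 344.6829]
side rung [298.3375 310.4528]
side rung [334.5147 279.0015]
```

Run:
```python
from h import *
print(r.sense()['time_s'])
a=cv2.resize(imaging.capture('side')[235:300,315:390],None,fx=8,fy=8,interpolation=cv2.INTER_CUBIC)
b=cv2.resize(imaging.capture('scene')[170:235,170:245],None,fx=8,fy=8,interpolation=cv2.INTER_CUBIC)
f=lambda x:(255*(x/255.)**.5).astype(np.uint8)
cv2.imwrite('pics/z8.png',cv2.resize(f(np.hstack([a,b])),(800,347)))
```

```text
7.7667
```

View pics/z8.png

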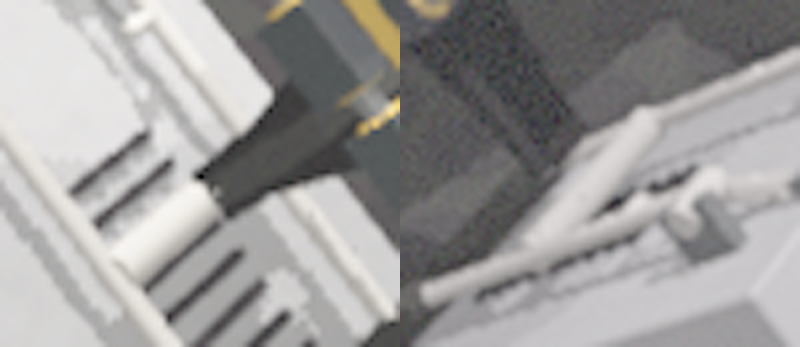

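Run:
```python
from h import *
print(proj('side',np.array([.6014,-.0536,.1471]))-[200,120],proj('side',np.array([.6014,-.0536,.1661]))-[200,120])
a=cv2.imread('pics/s5.png')[60:150,120:220];cv2.imwrite('pics/s5z.png',cv2.resize((255*(a/255.)**.5).astype('uint8'),None,fx=6,fy=6))
```

```text
[164.2965 133.5661] [165.7833 123.2422]
```

View pics/s5z.png

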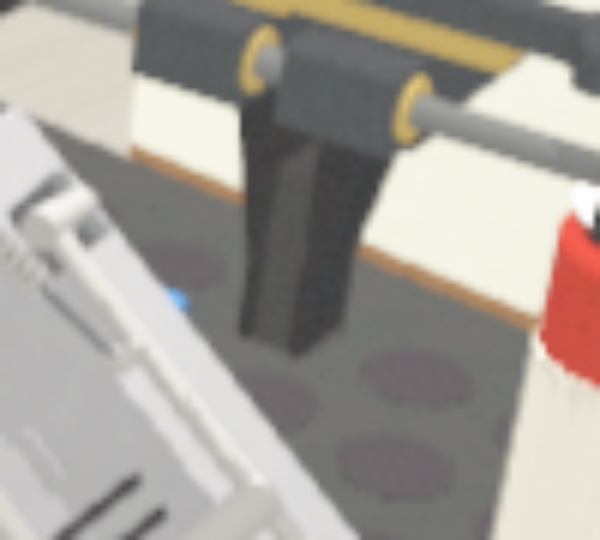

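The closed fingertips show up well short of the reported TCP. In the side view the tip is about 17 px high, roughly 30 mm. I'll back off and measure the tip by triangulation.

Call:
move_arm(
  motion=[0, 0, -1, 0, 0, 0, 1, 0, 0, -2, 0, 0, 0, 1, 0, 0, -3, 0, 0, 0, 1, 0, 0, -3, 0, 0, 0, 1, 0, 0, -3, 0, 0, 0, 1, 0, 0, -3, 0, 0, 0, 1],
)

```text
time_s: 8.37
tcp_pos: [0.6069, -0.0963, 0.1813]
ee_rot: [[0.992, 0.102, -0.079], [0.13, -0.782, 0.61], [0.001, -0.615, -0.788]]
wrist_force: [0.4, 0.4, 0.0]
gripper_width: -0.0
```

Run:
```python
from h import *
f=lambda x:(255*(x/255.)**.5).astype(np.uint8)
s=r.sense();print(s['tcp_pos'],s['joint_velocities'].max());t=s['tcp_pos'];z=s['ee_rot'][:,2]
for n in('side','scene'):
    im=imaging.capture(n);q=proj(n,t);q2=proj(n,t-.03*z);u,v=(q2-40).astype(int)
    print(n,(u,v),(q-[u,v])*6,(q2-[u,v])*6)
    cv2.imwrite(f'pics/t_{n}.png',cv2.resize(f(im[v:v+80,u:u+80]),None,fx=6,fy=6,interpolation=cv2.INTER_CUBIC))
```

```text
[ 0.6069 -0.0963  0.1813] 0.9980597622675582
side (np.int64(368), np.int64(195)) [151.8064 298.5414] [240.9984 240.6013]
scene (np.int64(123), np.int64(112)) [301.294  316.7451] [242.0504 242.3521]
```

View pics/t_side.png

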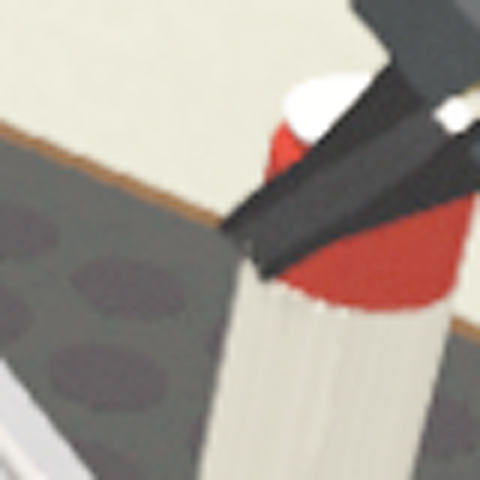

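View pics/t_scene.png

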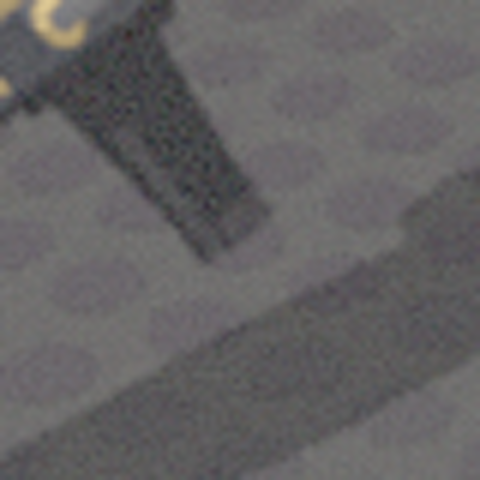

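```bash
cat >> h.py <<'E'
TIP=.030
def relg(p,R,d,s=None): # true tip placed d beyond point p
    return rel(p+(d+TIP)*R[:,2],R,s)
E
python3 - <<'E'
from h import *
x,e=tri((123+240/6,112+237/6),(368+243/6,195+250/6));s=r.sense();print(x,e,(x-s['tcp_pos'])@s['ee_rot'])
rung=O+.018*LX+.1*LZ
print(relg(rung,toolR(0),.013))
E
```

```text
[ 0.6068 -0.1172  0.2046] 0.0009253246152447188 [-0.0024  0.0019 -0.0323]
[-0.0026  0.0065  3.6366  0.0006  0.0286  0.0034]
```

Call:
move_arm(
  motion=[0, 0, 0, 0, 0, 0, -0.1, 0, 0, 0.4, 0, 0, 0, -0.1, 0, 0, 0.9, 0, 0, 0, -0.1, 0, 0, 1.4, 0, 0, 0, -0.1, 0, 0, 1.9, 0, 0, 0, -0.1, 0, 0, 2.4, 0, 0, 0, -0.1, 0, 0, 2.9, 0, 0, 0, -0.1, 0, 0, 3.2, 0, 0, 0, -0.1, 0, 0, 3.4, 0, 0, 0, -0.1, 0, 0, 3.6, 0, 0, 0, -0.1, 0, 0, 3.65, 0, 0, 0, -0.1, 0, 0, 3.65, 0, 0, 0, -0.1],
)

```text
time_s: 9.47
tcp_pos: [0.5944, -0.0065, 0.0651]
ee_rot: [[0.991, 0.102, -0.082], [0.131, -0.781, 0.61], [-0.002, -0.616, -0.788]]
wrist_force: [0.3, 0.2, 0.6]
gripper_width: 0.55
```

Call:
move_arm(
  motion=[0, 0, 0, 0, 0, 0, 0.4, 0, 0, 0, 0, 0, 0, 1, 0, 0, 0, 0, 0, 0, 1, 0, 0, 0, 0, 0, 0, 1, 0, 0, 0, 0, 0, 0, 1, 0, 0, 0, 0, 0, 0, 1, 0, 0, 0, 0, 0, 0, 1, 0, 0, 0, 0, 0, 0, 1],
)

```text
time_s: 10.13
tcp_pos: [0.5946, -0.0073, 0.0647]
ee_rot: [[0.991, 0.102, -0.082], [0.13, -0.782, 0.609], [-0.002, -0.614, -0.789]]
wrist_force: [0.9, -2.4, -1.2]
gripper_width: 0.145
```

The opening is now steady at 12.6 mm with a light contact force, so the rung is held.

Run:
```python
from h import *
s=r.sense()
piv=O+.018*LX+.2*LZ
rung=O+.018*LX+.1*LZ
off=s['tcp_pos']-.043*s['ee_rot'][:,2]-rung;print(off@np.stack([LX,ly,LZ],1))
for th in(.1,.2,.3,.4,.5,.6,.7,.8,.86):
    p=piv+.1*(np.sin(th)*LX-np.cos(th)*LZ); R=toolR(th)
    print(th,relg(p+off,R,.013,s))
```

```text
[-0.0004  0.0003 -0.0006]
0.1 [ 0.002   0.0935 -0.2548 -1.1267  0.0276  0.0028]
0.2 [ 0.0013  0.1628 -0.5178 -2.2726  0.0274  0.0042]
0.3 [ 0.0007  0.2055 -0.7865 -3.4185  0.0273  0.0056]
0.4 [ 0.      0.2212 -1.058  -4.5644  0.027   0.0069]
0.5 [-0.0006  0.2098 -1.3298 -5.7103  0.0267  0.0083]
0.6 [-0.0013  0.1712 -1.5991 -6.8562  0.0264  0.0097]
0.7 [-0.0019  0.106  -1.8632 -8.0022  0.026   0.011 ]
0.8 [-0.0025  0.0147 -2.1194 -9.1481  0.0256  0.0124]
0.86 [-0.0029 -0.0522 -2.2683 -9.8356  0.0253  0.0132]
```

Call:
move_arm(
  motion=[0, 0.05, -0.13, -0.6, 0, 0, 1, 0, 0.09, -0.25, -1.1, 0, 0, 1, 0, 0.13, -0.39, -1.7, 0, 0, 1, 0, 0.16, -0.52, -2.3, 0, 0, 1, 0, 0.19, -0.65, -2.8, 0, 0, 1, 0, 0.2, -0.79, -3.4, 0, 0, 1, 0, 0.22, -0.92, -4, 0, 0, 1, 0, 0.22, -1.06, -4.6, 0, 0, 1, 0, 0.22, -1.06, -4.6, 0, 0, 1],
)

```text
time_s: 10.88
tcp_pos: [0.5986, -0.0399, 0.0934]
ee_rot: [[0.991, 0.128, -0.035], [0.133, -0.959, 0.252], [-0.002, -0.254, -0.967]]
wrist_force: [0.9, -3.5, -3.4]
gripper_width: 0.148
```

Run:
```python
from h import *
cv2.imwrite('pics/s9.png',imaging.capture('side')[120:400,200:560])
s=r.sense();print(s['tcp_pos'],s['wrist_force'],s['gripper_width']*87)
piv=O+.018*LX+.2*LZ
g=s['tcp_pos']-.043*s['ee_rot'][:,2]-piv
print(np.arctan2(g@LX,-g@LZ),np.linalg.norm(g))
for th in(.5,.6,.7,.8,.87):
    p=piv+.1*(np.sin(th)*LX-np.cos(th)*LZ); R=toolR(th)
    print(th,relg(p,R,.013,s))
```

```text
[ 0.5985 -0.0398  0.0928] [ 1.8997 -4.3702 -4.6955] 12.602117531096011
0.39436298423019006 0.0999353264810872
0.5 [ 0.001   0.0936 -0.2687 -1.1052  0.0291  0.032 ]
0.6 [ 0.0001  0.1635 -0.5316 -2.2511  0.0275  0.0334]
0.7 [-0.0007  0.2067 -0.8002 -3.397   0.0258  0.0348]
0.8 [-0.0015  0.2229 -1.0717 -4.5429  0.0241  0.0362]
0.87 [-0.002   0.2181 -1.2621 -5.3451  0.0229  0.0371]
```

View pics/s9.png

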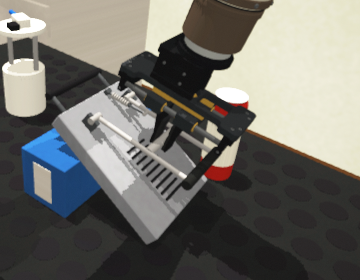

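The leg follows and is at about 0.39 rad, with the foot bar clear of the gripper body. Continuing past centre.

Call:
move_arm(
  motion=[0, 0.05, -0.13, -0.5, 0, 0, 1, 0, 0.09, -0.27, -1.1, 0, 0, 1, 0, 0.13, -0.4, -1.7, 0, 0, 1, 0, 0.16, -0.53, -2.3, 0, 0, 1, 0, 0.19, -0.67, -2.8, 0, 0, 1, 0, 0.21, -0.8, -3.4, 0, 0, 1, 0, 0.22, -0.94, -4, 0, 0, 1, 0, 0.22, -1.07, -4.5, 0, 0, 1, 0, 0.22, -1.17, -4.9, 0, 0, 1, 0, 0.22, -1.25, -5.3, 0, 0, 1, 0, 0.22, -1.25, -5.3, 0, 0, 1, 0, 0.22, -1.25, -5.3, 0, 0, 1],
)

```text
time_s: 11.93
tcp_pos: [0.6012, -0.0621, 0.139]
ee_rot: [[0.991, 0.129, 0.023], [0.131, -0.971, -0.2], [-0.003, 0.202, -0.979]]
wrist_force: [2.5, -6.9, 0.2]
gripper_width: 0.151
```

Run:
```python
from h import *
cv2.imwrite('pics/s10.png',imaging.capture('side')[120:400,200:560])
s=r.sense();print(s['tcp_pos'],s['wrist_force'],s['gripper_width']*87)
piv=O+.018*LX+.2*LZ
g=s['tcp_pos']-.043*s['ee_rot'][:,2]-piv
print(np.arctan2(g@LX,-g@LZ),np.linalg.norm(g))
```

```text
[ 0.6011 -0.0623  0.1389] [ 3.0144 -6.6405 -0.3521] 13.442833795870934
0.8632738832116806 0.10126224374373548
```

View pics/s10.png

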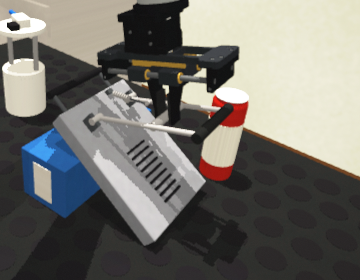

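Leg is at about 0.86 rad, at the stop. Releasing and backing straight out.

Call:
move_arm(
  motion=[0, 0, 0, 0, 0, 0, 0.4, 0, 0, 0, 0, 0, 0, 0.2, 0, 0, 0, 0, 0, 0, 0, 0, 0, 0, 0, 0, 0, 0, 0, 0, 0, 0, 0, 0, 0, 0, 0, -0.3, 0, 0, 0, 0, 0, 0, -0.7, 0, 0, 0, 0, 0, 0, -1.2, 0, 0, 0, 0, 0, 0, -2, 0, 0, 0, 0, 0, 0, -3, 0, 0, 0, 0, 0, 0, -4, 0, 0, 0, 0, 0, 0, -4, 0, 0, 0, 0, 0, 0, -4, 0, 0, 0, 0],
)

```text
time_s: 13.07
tcp_pos: [0.5986, -0.0291, 0.2987]
ee_rot: [[0.991, 0.129, 0.029], [0.132, -0.971, -0.197], [0.003, 0.2, -0.98]]
wrist_force: [0.7, 0.5, -1.8]
gripper_width: 0.499
```

Run:
```python
from h import *
im=imaging.capture('side');cv2.imwrite('pics/s11f.png',im)
cv2.imwrite('pics/s11.png',cv2.resize(im[170:370,250:450],None,fx=3,fy=3))
im=imaging.capture('scene');cv2.imwrite('pics/c11f.png',im)
cv2.imwrite('pics/c11.png',cv2.resize(im[130:290,120:320],None,fx=3.5,fy=3.5))
s=r.sense();print(s['tcp_pos'],s['wrist_force'],s['gripper_width']*87)
```

```text
[ 0.5968 -0.0299  0.2948] [ 0.472   0.4305 -1.0544] 43.23620065969663
```

View pics/s11.png

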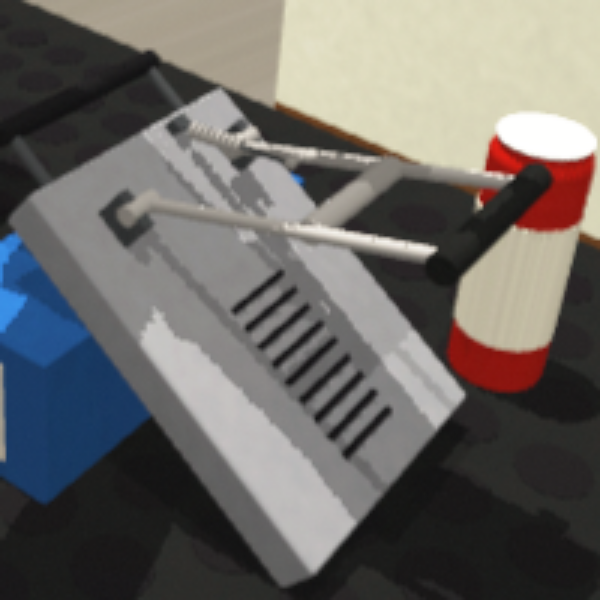

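View pics/c11.png

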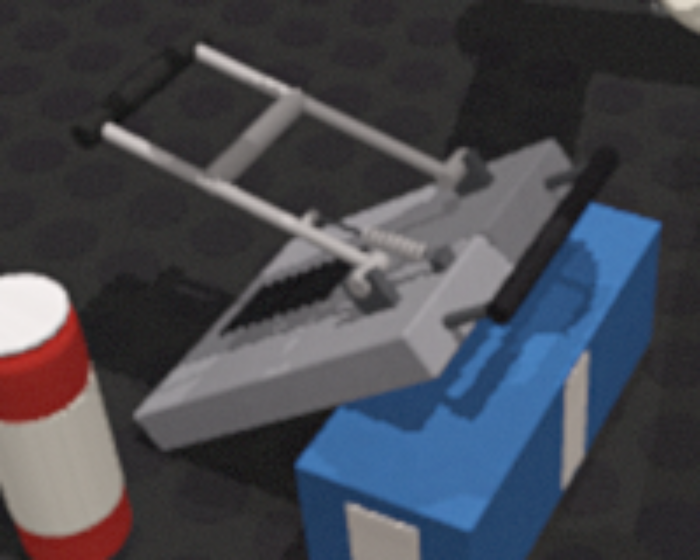

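The side view shows the leg locked open, with the foot bar from (431, 259) to (398, 226). The lamp is still on the carton. Now re-measuring the handle and foot.

Run:
```python
import cv2
a=cv2.imread('pics/s11f.png')[175:255,230:330];b=cv2.imread('pics/c11f.png')[160:240,220:320]
import numpy as np
f=lambda x:(255*(x/255.)**.5).astype(np.uint8)
cv2.imwrite('pics/hz.png',f(np.hstack([cv2.resize(a,None,fx=4,fy=4),cv2.resize(b,None,fx=4,fy=4)])))
```

```text
(no output)
```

View pics/hz.png

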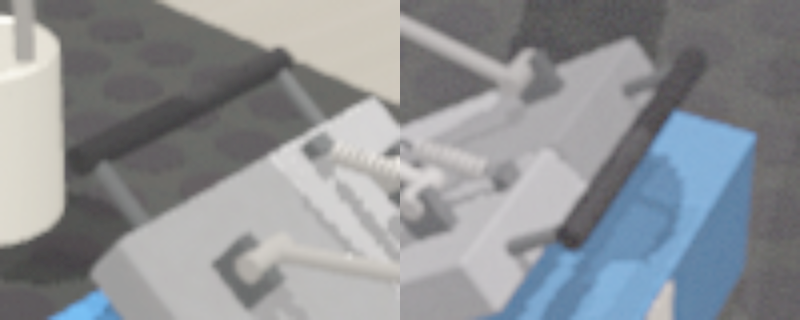

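Run:
```python
from h import *
a,e1=tri((220+(692-400)/4,160+57/4),(230+75/4,175+158/4));b,e2=tri((220+(570-400)/4,160+238/4),(230+283/4,175+60/4))
print(a,e1,b,e2,(a+b)/2,np.linalg.norm(a-b),'model',O-.015*LX+.28*LZ)
f1,e=tri((120+195/3.5,130+52/3.5),(250+440/3,170+268/3));print('foot',f1,e)
f2,e=tri((120+90/3.5,130+135/3.5),(250+543/3,170+178/3));print(f2,e);m=(f1+f2)/2
g=m-(O+.018*LX+.2*LZ);print('leg',np.arctan2(g@LX,-g@LZ),np.linalg.norm(g))
s=r.sense();H=(a+b)/2
R=np.stack([ly,np.cross(-up,ly),-up],1)
for H in(H,O-.015*LX+.28*LZ):
    print(relg(H,R,.10,s)*1, relg(H,R,-.06,s),relg(H,R,.018,s))
```

```text
[0.5077 0.1164 0.1811] 0.00020987360094812114 [0.6452 0.1336 0.1798] 0.004170745383263844 [0.5764 0.125  0.1804] 0.1386237273204094 model [0.5769 0.1275 0.1842]
foot [ 0.5623 -0.1279  0.1919] 0.0005454197557909884
[ 0.659  -0.1196  0.1965] 0.00805228370085445
leg 0.8565312405184728 0.1733801982790676
[ 0.0323 -5.052   5.2022  2.3119  0.0542  0.0299] [ 0.0124 -4.2504  1.2833  2.3119  0.0542  0.0299] [ 0.0221 -4.6412  3.1938  2.3119  0.0542  0.0299]
[ 0.051  -5.0915  5.0986  2.3119  0.0542  0.0299] [ 0.0312 -4.2899  1.1798  2.3119  0.0542  0.0299] [ 0.0409 -4.6807  3.0902  2.3119  0.0542  0.0299]
```

Call:
move_arm(
  motion=[0, -1, 0, 0.6, 0, 0, 0.26, 0, -2, 0, 1.2, 0, 0, 0.26, 0, -3, 0.3, 1.8, 0.05, 0, 0.26, 0, -4, 0.8, 2.3, 0.05, 0, 0.26, 0.02, -4.27, 1.2, 2.3, 0.05, 0, 0.26, 0.02, -4.27, 1.2, 2.3, 0.05, 0, 0.26, 0.02, -4.27, 1.2, 2.3, 0.05, 0, 0.26, 0.02, -4.27, 1.2, 2.3, 0.05, 0, 0.26],
)

```text
time_s: 13.83
tcp_pos: [0.577, 0.1257, 0.2139]
ee_rot: [[0.991, 0.131, -0.0], [0.131, -0.991, -0.002], [-0.001, 0.002, -1.0]]
wrist_force: [0.5, 0.3, -0.4]
gripper_width: 0.369
```

Run:
```python
from h import *
im=imaging.capture('wrist');cv2.imwrite('pics/w12.png',im)
H=np.array([.5765,.126,.182]);s=r.sense()
print(s['tcp_pos'],s['gripper_width']*87,proj('wrist',H))
R=np.stack([ly,np.cross(-up,ly),-up],1)
print(relg(H,R,.016,s))
im=imaging.capture('side');cv2.imwrite('pics/s12.png',im[100:380,150:510])
```

```text
[0.5773 0.1258 0.2145] 32.203975508789824 [278.4618 214.5124]
[-0.0214 -0.0115  1.9633  0.0163 -0.0101  0.0224]
```

View pics/w12.png

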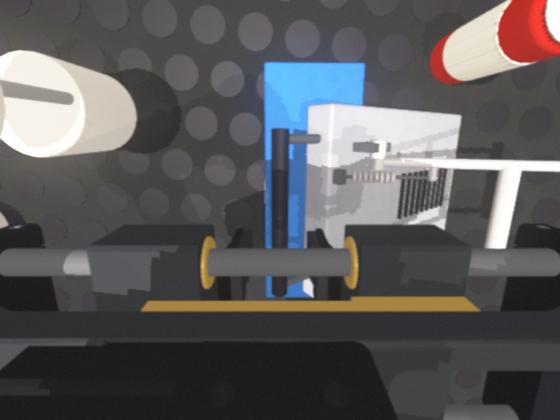

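View pics/s12.png

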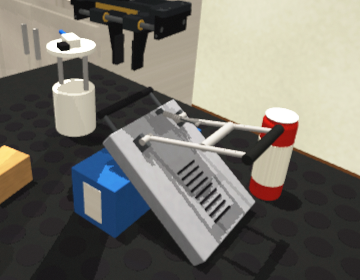

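Call:
move_arm(
  motion=[0, 0, 0.5, 0, 0, 0, 0.26, 0, 0, 0.9, 0, 0, 0, 0.26, 0, 0, 1.2, 0, 0, 0, 0.26, 0, 0, 1.5, 0, 0, 0, 0.26, 0, 0, 1.7, 0, 0, 0, 0.26, 0, 0, 1.9, 0, 0, 0, 0.26, 0, 0, 1.95, 0, 0, 0, 0.26, 0, 0, 1.95, 0, 0, 0, 0.26],
)

```text
time_s: 14.6
tcp_pos: [0.5775, 0.1254, 0.1367]
ee_rot: [[0.991, 0.13, 0.001], [0.13, -0.991, -0.001], [0.001, 0.001, -1.0]]
wrist_force: [-0.9, -0.1, -0.2]
gripper_width: 0.37
```

Call:
move_arm(
  motion=[0, 0, 0, 0, 0, 0, 0.6, 0, 0, 0, 0, 0, 0, 1, 0, 0, 0, 0, 0, 0, 1, 0, 0, 0, 0, 0, 0, 1, 0, 0, 0, 0, 0, 0, 1, 0, 0, 0, 0, 0, 0, 1],
)

```text
time_s: 15.1
tcp_pos: [0.5779, 0.1254, 0.1373]
ee_rot: [[0.991, 0.13, 0.002], [0.13, -0.991, -0.001], [0.002, 0.001, -1.0]]
wrist_force: [0.3, -0.4, 1.1]
gripper_width: 0.151
```

Run:
```python
from h import *
im=imaging.capture('side');cv2.imwrite('pics/s13.png',im[100:380,150:510])
H=np.array([.5765,.126,.182]);s=r.sense()
print(s['time_s'],s['tcp_pos'],s['wrist_force'],s['gripper_width']*87)
print(((s['tcp_pos']-H)@s['ee_rot'])*1000)
```

```text
15.15 [0.5779 0.1254 0.1373] [ 0.0502 -1.2535  1.4082] 12.598499733097544
[ 1.1907  0.7385 44.7354]
```

View pics/s13.png

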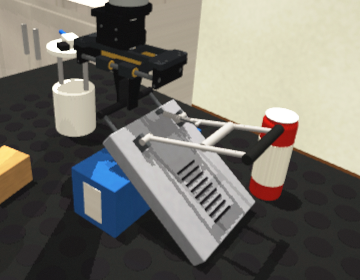

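Run:
```python
import numpy as np
d=np.deg2rad
def B(el,):
    s,c=np.sin(d(el)),np.cos(d(el))
    # (h,up) rel F ; x=(-s,c) z=(c,s)
    if el<=90:return np.array([-.015*s+.28*c,.015*c+.28*s])
    return np.array([-.03+.015*s+.28*c,-.015*c+.28*s])
for el in range(38,122,4):
    q=(B(el)-B(38))/.04;print(el,np.round([-q[0],-q[1]],2))
```

```text
38 [-0. -0.]
42 [ 0.33 -0.36]
46 [ 0.69 -0.69]
50 [ 1.07 -1.  ]
54 [ 1.47 -1.28]
58 [ 1.89 -1.53]
62 [ 2.33 -1.75]
66 [ 2.78 -1.94]
70 [ 3.24 -2.1 ]
74 [ 3.72 -2.23]
78 [ 4.2  -2.32]
82 [ 4.68 -2.38]
86 [ 5.17 -2.4 ]
90 [ 5.66 -2.39]
94 [ 6.15 -2.4 ]
98 [ 6.64 -2.38]
102 [ 7.12 -2.32]
106 [ 7.6  -2.23]
110 [ 8.08 -2.1 ]
114 [ 8.54 -1.94]
118 [ 8.99 -1.75]
```

Call:
move_arm(
  motion=[0, 0.15, -0.18, 0, 0, 0, 1, 0, 0.33, -0.36, 0, 0, 0, 1, 0, 0.5, -0.53, 0, 0, 0, 1, 0, 0.69, -0.69, 0, 0, 0, 1, 0, 0.88, -0.85, 0, 0, 0, 1, 0, 1.07, -1.0, 0, 0, 0, 1, 0, 1.27, -1.14, 0, 0, 0, 1, 0, 1.47, -1.28, 0, 0, 0, 1, 0, 1.68, -1.41, 0, 0, 0, 1, 0, 1.89, -1.53, 0, 0, 0, 1, 0, 1.89, -1.53, 0, 0, 0, 1, 0, 1.89, -1.53, 0, 0, 0, 1],
)

```text
time_s: 16.15
tcp_pos: [0.5883, 0.0503, 0.2014]
ee_rot: [[0.992, 0.13, 0.006], [0.13, -0.992, 0.001], [0.006, 0.0, -1.0]]
wrist_force: [-3.1, 6.2, 6.2]
gripper_width: 0.152
```

Run:
```python
from h import *
im=imaging.capture('side');cv2.imwrite('pics/s14.png',im[100:400,150:510])
im=imaging.capture('scene');cv2.imwrite('pics/c14.png',im[80:340,80:440])
s=r.sense()
print(s['time_s'],s['tcp_pos'],s['wrist_force'],s['moment'],s['gripper_width']*87)
```

```text
16.25 [0.5883 0.0507 0.2012] [-3.5276  5.4604  5.8601] [ 1.7399  0.9823 -0.0101] 12.83713320595801
```

View pics/s14.png

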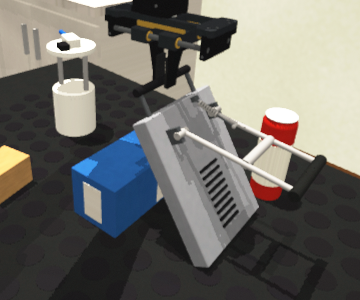

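View pics/c14.png

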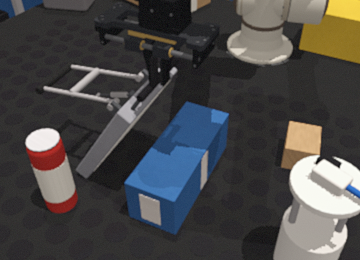

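The lamp is at about 58° with its bottom edge staying put, and the carton and bystanders are clear. Continuing towards vertical.

Call:
move_arm(
  motion=[0, 0.22, -0.12, 0, 0, 0, 1, 0, 0.44, -0.24, 0, 0, 0, 1, 0, 0.66, -0.34, 0, 0, 0, 1, 0, 0.89, -0.43, 0, 0, 0, 1, 0, 1.12, -0.51, 0, 0, 0, 1, 0, 1.35, -0.59, 0, 0, 0, 1, 0, 1.59, -0.66, 0, 0, 0, 1, 0, 1.83, -0.72, 0, 0, 0, 1, 0, 2.07, -0.77, 0, 0, 0, 1, 0, 2.31, -0.81, 0, 0, 0, 1, 0, 2.55, -0.85, 0, 0, 0, 1, 0, 2.79, -0.88, 0, 0, 0, 1, 0, 3.03, -0.9, 0, 0, 0, 1, 0, 3.03, -0.9, 0, 0, 0, 1, 0, 3.03, -0.9, 0, 0, 0, 1],
)

```text
time_s: 17.5
tcp_pos: [0.6037, -0.0704, 0.2369]
ee_rot: [[0.992, 0.129, 0.005], [0.129, -0.992, 0.0], [0.005, 0.001, -1.0]]
wrist_force: [-2.3, -1.2, 1.4]
gripper_width: 0.146
```

Run:
```python
from h import *
im=imaging.capture('side');cv2.imwrite('pics/s15.png',im[100:400,150:510])
im=imaging.capture('scene');cv2.imwrite('pics/c15.png',im[80:340,80:440])
s=r.sense()
print(s['time_s'],s['tcp_pos'],s['wrist_force'],s['moment'],s['gripper_width']*87)
```

```text
17.6 [ 0.6036 -0.0696  0.2369] [-2.3998 -0.12    0.154 ] [ 0.105   0.7308 -0.0922] 12.508822661296442
```

View pics/s15.png

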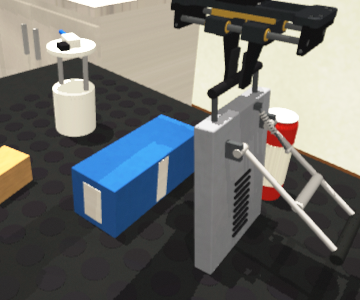

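View pics/c15.png

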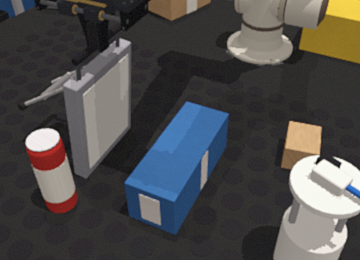

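Call:
move_arm(
  motion=[0, 0.25, 0.02, 0, 0, 0, 1, 0, 0.5, 0.03, 0, 0, 0, 1, 0, 0.74, 0.03, 0, 0, 0, 1, 0, 0.98, 0.03, 0, 0, 0, 1, 0, 1.23, 0.03, 0, 0, 0, 1, 0, 1.47, 0.04, 0, 0, 0, 1, 0, 1.72, 0.05, 0, 0, 0, 1, 0, 1.96, 0.08, 0, 0, 0, 1, 0, 2.2, 0.11, 0, 0, 0, 1, 0, 2.44, 0.15, 0, 0, 0, 1, 0, 2.68, 0.2, 0, 0, 0, 1, 0, 2.92, 0.26, 0, 0, 0, 1, 0, 3.16, 0.33, 0, 0, 0, 1, 0, 3.16, 0.33, 0, 0, 0, 1, 0, 3.16, 0.33, 0, 0, 0, 1],
)

```text
time_s: 18.85
tcp_pos: [0.6201, -0.1957, 0.2229]
ee_rot: [[0.992, 0.129, 0.004], [0.129, -0.992, 0.0], [0.004, 0.0, -1.0]]
wrist_force: [-1.0, -0.1, 0.4]
gripper_width: 0.146
```

Run:
```python
from h import *
im=imaging.capture('side');cv2.imwrite('pics/s16.png',im[100:400,150:510])
im=imaging.capture('scene');cv2.imwrite('pics/c16.png',im[80:340,80:440])
s=r.sense()
print(s['time_s'],s['tcp_pos'],s['wrist_force'],s['moment'],s['gripper_width']*87)
```

```text
18.95 [ 0.6201 -0.1948  0.2232] [-1.3962  0.337  -0.5223] [-0.097   0.3826  0.031 ] 13.049314228944883
```

View pics/s16.png

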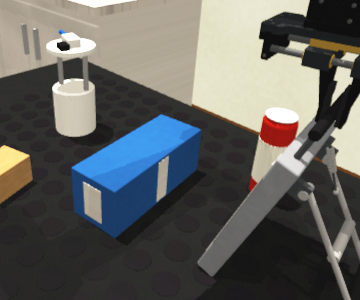

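View pics/c16.png

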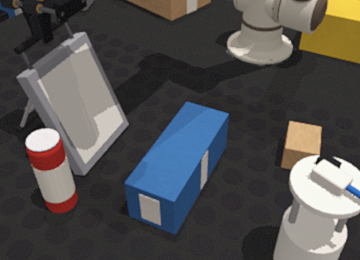

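Leaning back about 20° with the foot nearly down. Easing through the last 8°.

Call:
move_arm(
  motion=[0, 0.12, 0.04, 0, 0, 0, 1, 0, 0.24, 0.08, 0, 0, 0, 1, 0, 0.36, 0.12, 0, 0, 0, 1, 0, 0.47, 0.17, 0, 0, 0, 1, 0, 0.58, 0.21, 0, 0, 0, 1, 0, 0.69, 0.26, 0, 0, 0, 1, 0, 0.78, 0.3, 0, 0, 0, 1, 0, 0.85, 0.33, 0, 0, 0, 1, 0, 0.85, 0.33, 0, 0, 0, 1, 0, 0.85, 0.33, 0, 0, 0, 1],
)

```text
time_s: 19.78
tcp_pos: [0.6246, -0.2288, 0.2099]
ee_rot: [[0.992, 0.13, 0.004], [0.13, -0.992, 0.001], [0.004, 0.0, -1.0]]
wrist_force: [-1.0, -1.0, 1.2]
gripper_width: 0.149
```

Run:
```python
from h import *
im=imaging.capture('side');cv2.imwrite('pics/s17.png',im[200:420,300:560])
im2=imaging.capture('scene');cv2.imwrite('pics/c17.png',cv2.resize(im2[80:300,80:260],None,fx=3,fy=3)[:600])
cv2.imwrite('pics/s17.png',cv2.resize(im[150:420,300:560],None,fx=2.2,fy=2.2))
s=r.sense()
print(s['time_s'],s['tcp_pos'],s['wrist_force'],s['moment'],s['gripper_width']*87)
```

```text
19.8833 [ 0.6246 -0.2285  0.2101] [-1.7375 -0.3226  1.4831] [-0.1949  0.3504  0.0159] 12.784007892793232
```

View pics/s17.png

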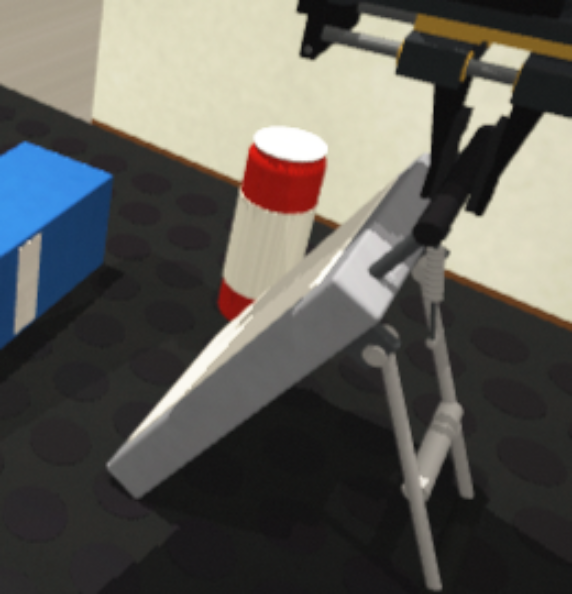

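View pics/c17.png

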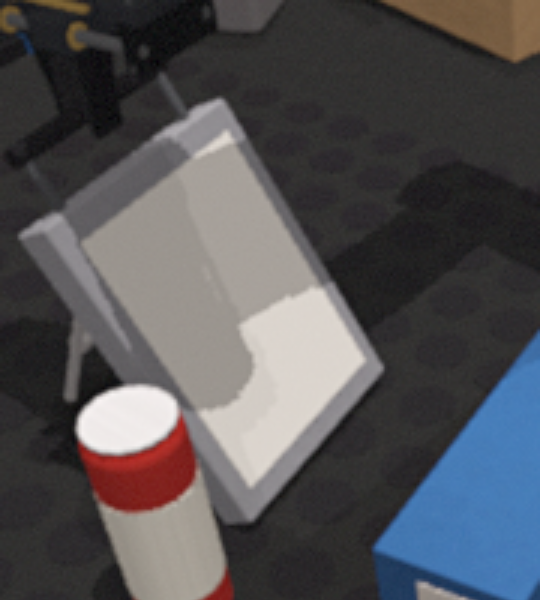

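Call:
move_arm(
  motion=[0, 0.04, 0.02, 0, 0, 0, 1, 0, 0.08, 0.04, 0, 0, 0, 1, 0, 0.08, 0.04, 0, 0, 0, 1, 0, 0.08, 0.04, 0, 0, 0, 1],
)

```text
time_s: 20.22
tcp_pos: [0.625, -0.2318, 0.2085]
ee_rot: [[0.991, 0.13, 0.005], [0.13, -0.991, 0.0], [0.005, 0.0, -1.0]]
wrist_force: [-1.9, -1.9, 0.8]
gripper_width: 0.146
```

Run:
```python
from h import *
s=r.sense();print(s['time_s'],s['tcp_pos'],s['wrist_force'],s['moment'])
im=imaging.capture('side')
a=cv2.resize((255*(im[330:420,440:540]/255.)**.45).astype('uint8'),None,fx=6,fy=6);cv2.imwrite('pics/f18.png',a)
# ideal foot ends
F2=np.array([.6041-.03*h[0],-.082-.03*h[1],0])
for sg in(-1,1):
    f=F2-.1746*h+sg*.055*ly;print([(proj('side',f+up*z)-[440,330])*6 for z in(0,.008)])
```

```text
20.2167 [ 0.625  -0.2318  0.2085] [-1.868  -1.9416  0.7922] [-0.2579  0.3979  0.023 ]
[array([285.5123, 598.7068]), array([295.5598, 575.9034])]
[array([407.1716, 281.3928]), array([416.7329, 259.4205])]
```

View pics/f18.png

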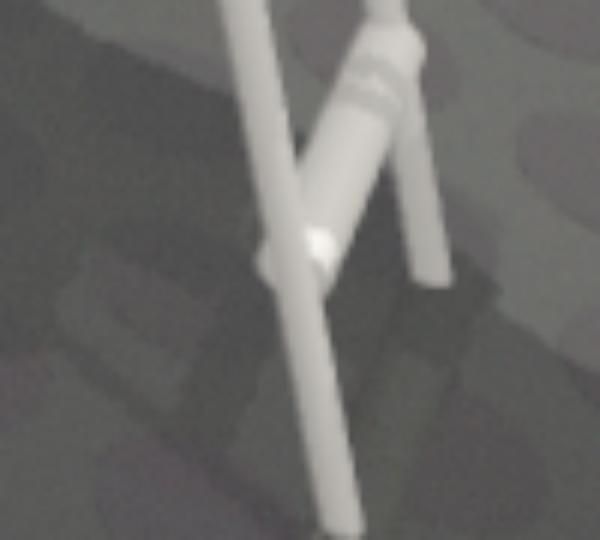

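Call:
move_arm(
  motion=[0, 0, 0, 0, 0, 0, 0.6, 0, 0, 0, 0, 0, 0, 0.55, 0, 0, 0, 0, 0, 0, 0.5, 0, 0, 0, 0, 0, 0, 0.4, 0, 0, 0, 0, 0, 0, 0.3, 0, 0, 0, 0, 0, 0, 0.25, 0, 0, 0, 0, 0, 0, 0.25],
)

```text
time_s: 20.85
tcp_pos: [0.6252, -0.2315, 0.2086]
ee_rot: [[0.991, 0.13, 0.005], [0.13, -0.991, 0.001], [0.005, -0.0, -1.0]]
wrist_force: [0.1, 0.2, 0.2]
gripper_width: 0.364
```

Run:
```python
from h import *
s=r.sense();print(s['time_s'],s['tcp_pos'],s['wrist_force'],s['gripper_width']*87)
im=imaging.capture('side');cv2.imwrite('pics/s19.png',cv2.resize(im[150:420,300:560],None,fx=2.2,fy=2.2))
```

```text
20.85 [ 0.6252 -0.2315  0.2086] [0.0906 0.1583 0.2333] 31.68936067541326
```

View pics/s19.png

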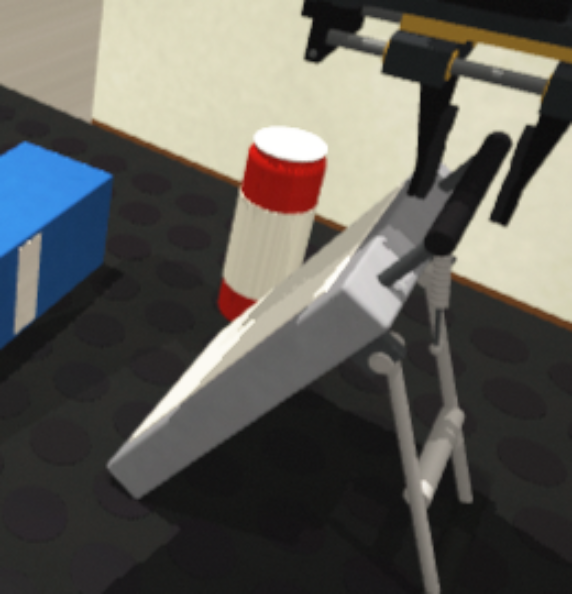

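The lamp stays standing with the fingers open and no wrist force. Withdrawing straight up.

Call:
move_arm(
  motion=[0, 0, -0.2, 0, 0, 0, 0.25, 0, 0, -0.5, 0, 0, 0, 0.25, 0, 0, -0.8, 0, 0, 0, 0.25, 0, 0, -1.2, 0, 0, 0, 0.25, 0, 0, -1.7, 0, 0, 0, 0.25, 0, 0, -2.2, 0, 0, 0, 0.25, 0, 0, -2.7, 0, 0, 0, 0.25, 0, 0, -3, 0, 0, 0, 0.25, 0, 0, -3, 0, 0, 0, 0.25, 0, 0, -3, 0, 0, 0, 0.25, 0, 0, -3, 0, 0, 0, 0.25],
)

```text
time_s: 21.82
tcp_pos: [0.6242, -0.2313, 0.3276]
ee_rot: [[0.991, 0.13, 0.003], [0.13, -0.991, 0.002], [0.003, -0.001, -1.0]]
wrist_force: [-0.0, 0.2, -0.8]
gripper_width: 0.377
```

Run:
```python
from h import *
s=r.sense();print(s['time_s'],s['tcp_pos'],s['wrist_force'])
im=imaging.capture('side');im2=imaging.capture('scene');cv2.imwrite('pics/s20.png',im);cv2.imwrite('pics/c20.png',im2)
f=lambda x:(255*(x/255.)**.5).astype(np.uint8)
cv2.imwrite('pics/s20z.png',f(cv2.resize(im[180:420,340:560],None,fx=2.5,fy=2.5)))
cv2.imwrite('pics/c20z.png',f(cv2.resize(im2[90:270,60:240],None,fx=3.3,fy=3.3)))
```

```text
21.8167 [ 0.6242 -0.2313  0.3276] [-0.0347  0.1693 -0.7867]
```

View pics/s20z.png

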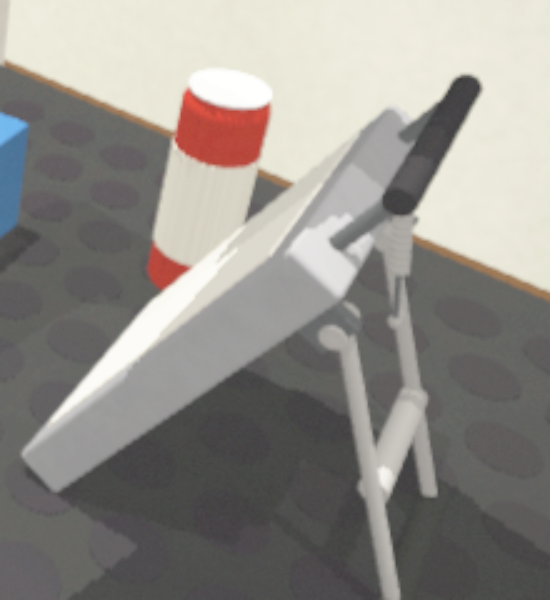

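View pics/c20z.png

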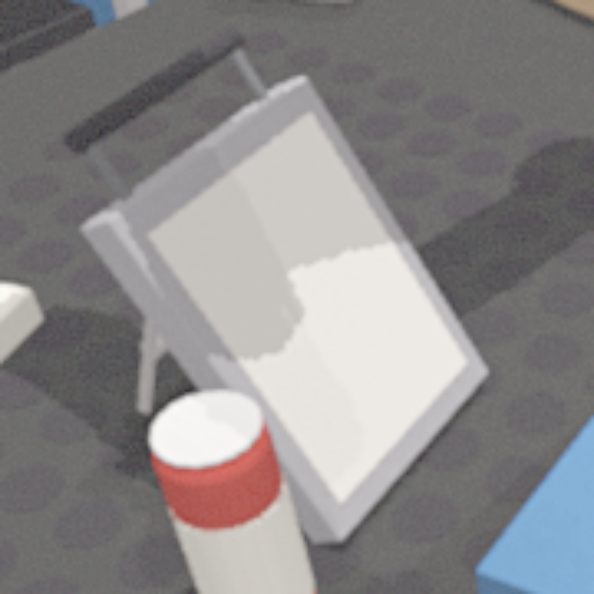

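View pics/c20.png

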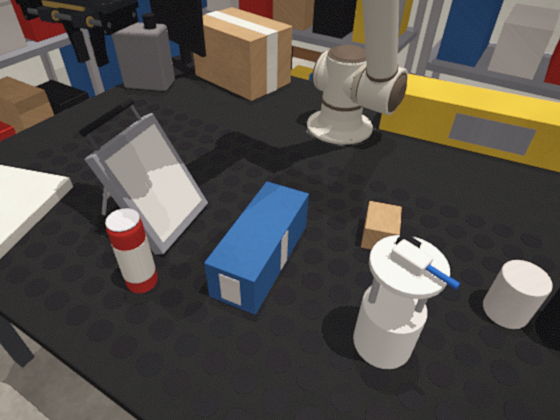

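Run:
```python
from h import *
si=lambda u,v:(340+u/2.5,180+v/2.5); sc=lambda u,v:(60+u/3.3,90+v/3.3)
a,e1=tri(sc(238,44),si(402,195));b,e2=tri(sc(75,143),si(465,90));H=(a+b)/2;print(a,e1,b,e2,H)
A=plane('side',si(57,490),0);print('near back bottom corner',A)
B=A+.09*ly;print('horiz h dist',(H-B)@h,'expect -.118, height .254')
lean=np.arctan2(-(H-B)@h,H[2])+np.arctan2(.015,.28);print('lean',lean)
a=cv2.imread('pics/c20.png').astype(int);b=cv2.imread('pics/scene0.png').astype(int)
d=np.abs(a-b).max(2)>40
print('diff px spray',d[205:295,105:160].sum(),'pump',d[235:365,350:450].sum(),'small',d[200:250,360:402].sum())
s=r.sense();print(s['time_s'])
```

```text
[ 0.5582 -0.2417  0.2524] 0.006990066773968767 [ 0.69   -0.2268  0.2519] 0.00041052954489952017 [ 0.6241 -0.2342  0.2521]
near back bottom corner [ 0.5233 -0.1301  0.    ]
horiz h dist -0.11623126215568941 expect -.118, height .254
lean 0.4854628362251324
diff px spray 805 pump 0 small 0
21.9167
```

Run:
```python
from h import *
a=cv2.imread('pics/c20.png').astype(int);b=cv2.imread('pics/scene0.png').astype(int)
red=lambda x:(x[...,2]>110)&(x[...,1]<60)
for m in(red(a),red(b)):
    y,x=np.nonzero(m[255:300,100:170]);print('spray red base',x.mean()+100,y.mean()+255)
print(r.finish_job())
```

```text
spray red base 143.20357142857142 284.8178571428571
spray red base 143.09574468085106 284.7269503546099
the job is handed in; nothing more can be done
None
```

I swung the leg open to its stop and stood the lamp on its bottom edge and the leg, clear of the carton. I handed the job in at about 22 s; no verdict came back.

**How it went**
- **Leg:** the first two grips missed the rung. The true fingertips measured about 30 mm short of the reported TCP, which disagrees with the interface text. After correcting for that, the rung held, the leg opened, and it stayed open after release.
- **Lamp:** I took it by the handle, tilted it up about its bottom edge past vertical, then eased it down onto the leg and let go.

**Last checks**
- **Leg angle:** about 0.86 rad, measured before lifting. I did not remeasure it after standing, but the leg looked fully open in the last pictures.
- **Lean:** 0.485 rad from vertical (allowed 0.40 to 0.58).
- **Handle height:** 252 mm, against the 254 mm expected when standing.
- **Carton:** visibly clear of the lamp in the last pictures.
- **Bystanders:** the pump and small carton showed no change. The spray can's base moved 0.1 px, and its other pixel differences I put down to the lamp and its shadow behind it.
- **Not measured directly:** the foot bar's height. It was dark against the dark mat, so I inferred contact from the handle height and from the lamp standing still after release.

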